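Show the vase's flower to the inspection camera

TASK

First turn the banding wheel (its upright pin is the handle) until the little clay flower on the vase squarely faces the mirror. Then turn the spring-loaded mirror (its grip is the plate on top) until the camera, looking into the mirror, has the flower in the middle of its view, and let the program finish with the gripper still holding the mirror steady at that angle, for it springs back when let go. Never touch the raw clay vase, and leave the cup, plaster disc, bottle and jar where they stand.

Things in the scene. Friction and masses are not known exactly. Their poses are not given: they have to be found in the camera images.
- wheel (a joint): turn of the banding wheel (rad, positive anticlockwise seen from above, range -1.0 to 1.6, vertical axis). The wheel is an aluminium disc, 170 mm across, top face 35 mm above the table, on a fixed foot. Light friction (about 1 N at the pin); it stays where it is left.
- wheel_axis (a point): centre of the wheel's top face, on its axis, 35 mm above the table.
- wheel_pin (a point): on the wheel's steel pin, the handle to turn it by: upright, 12 mm across, standing 70 mm from the wheel's axis, from the wheel's top to 91 mm above the table. This point is on the pin's centre line, 70 mm above the table. The pin stands exactly opposite to the flower.
- flower (a point): middle of the clay flower, 35 mm across, on the side of the white raw clay vase that is stuck down at the centre of the wheel and turns with it (vase 53 mm across, 62 mm tall, its top 97 mm above the table; fragile, not to be touched). The point is 33 mm from the wheel's axis, 70 mm above the table. Its x axis points level straight out from the vase, the way the flower faces; z up.
- mirror (a joint): turn of the mirror about its upright axis (rad, positive anticlockwise seen from above, range 0 to 1.2). A spring rests it at 0 and pulls back with 0.04 N m at 0 rising to 0.16 N m at 1.2. At 0 its normal points 0.21 rad anticlockwise of the direction from the mirror's axis to the camera lens.
- mirror_axis (a point): the middle of the mirror's shiny face, on its turning axis, 70 mm above the table. The mirror is upright, 100 mm wide and 70 mm tall in a black frame, top of frame 106 mm above the table. Its x axis is the normal of the shiny face (out of the face), y along its width, z up.
- mirror_grip (a point): middle of the grip to hold the mirror by: an upright aluminium plate on top of the frame, parallel to the mirror, 10 mm thick, 44 mm wide, from 106 to 151 mm above the table. This point is 135 mm above the table, 4 mm behind the turning axis. x, y, z axes as the mirror's.
- camera_lens (a point): front of the lens of the fixed inspection camera (grey box 56 x 36 x 36 mm with a black lens on a post, on the same stand as the mirror, top 88 mm above the table). It looks level, straight at the middle of the mirror from 170 mm away, 70 mm above the table.
- sight_line (a point): not a visible thing: starts at the middle of the mirror's face (70 mm above the table), and its x axis points along the camera's line of sight after reflection in the mirror. It turns by twice the mirror's turn; the flower is in the middle of the camera's view when this x axis runs through it.
- cup: white cup without handle, 64 mm across, 55 mm tall, loose bystander. Origin: centre of its underside.
- plaster_disc: round plaster block, 100 mm across, 30 mm tall, loose bystander. Origin: centre of its underside.
- glaze_bottle: brown bottle, 64 mm across, 150 mm tall, loose bystander. Origin: centre of its underside.
- jar: glass jar with a white lid, 70 mm across, 80 mm tall, loose bystander. Origin: centre of its underside.
Mind the look-alikes: they are no part of the job. What is meant by the part that bears wheel is not turquoise or yellow, and is the smaller of those in its own colour.

How it is judged:
By the outcome, as a careful person would: the job done as asked, in the order asked, and still so for the second after the job is handed in, while the arm keeps its last pose, push and grip.
It also fails if it takes over 45 s, if anything falls off the work surface, if the arm or the gripper's body presses on something with over 40 N, if the wrist force passes 120 N, or if a joint passes its speed limit or range.

ROBOT

A 7-joint arm with a two-finger parallel gripper is mounted at the origin on the work surface. World frame = base frame: x ahead of the robot, y to its left, z up, the work surface at z = 0. Lengths are in m, angles in rad, forces in N, time in s.
With the tool pointing down it reaches from about 0.4 to 0.85 m from the base axis. Payload 10.4 kg.
Tool frame: the origin (TCP) lies midway between the tips of the shut fingers; the grasp point (between the pads) lies 19 mm behind it; z points along the fingers, y is the line along which they close (so a half turn about z gives the same grasp; the last joint's range is limited). The gripper opens to 85 mm and grips with 20 to 120 N. Pads are 22 mm wide; open, the fingers measure 114 mm over their backs; the gripper's body (76 mm by 85 mm) begins 54 mm behind the grasp point. The pads swing forward as they close: fully open they stand 13 mm farther back than shut.
Start: joints at [1.087, 0.332, -0.065, 1.46, 0.022, 1.35, -0.088], TCP at [0.278, -0.56, 0.231] pointing down, gripper open.
Joint ranges: [-2.6, 2.6], [-0.5, 2.12], [-1.47, 1.34], [0.16, 2.42], [-1.27, 4.41], [0.06, 2.06], [-2.6, 2.6]. Speed limits (rad/s): [2.22, 2.22, 2.79, 2.79, 3.14, 3.14, 3.14].

INTERFACE

Orientations are given as a unit quaternion [x, y, z, w].
In Python, from workcell import get_obs, camera, camera_params, hand_in gives the robot as it stands.
- The arm moves only by the tool carry_out, never from a script. Its argument "commands" is a list that holds one entry, the list of rows, each a list of 6 numbers: the shift along the tool's x, y, z in units of 40 mm (1.0 is 40 mm), then the turn, a rotation vector about the tool's x, y, z in units of 6 degrees (1.0 is 6 degrees). In form: [[[x, y, z, ax, ay, az], ...]]. A call has 1 to 20 rows; each row shifts and turns the commanded pose from where the row before left it, along the tool's axes as they then stand; what a row does not reach is not made up. A row lasts 1/12 s, in which the tool goes at most 41.7 mm and 7.16 degrees, less where a joint would pass 70% of its speed; a pose out of reach is approached as far as the arm can. A call is refused whole if a number of a shift passes 1 or a number of a turn 1, either way. A call with a gripper value outside its range is refused whole. "hand" is the closure, from -1 (fully open) to 1 (shut), set as the call begins (left out, the last holds). The fingers move at their own pace and stop on an object; "force" is the grip in N (left out, the last holds). Time passes only in rows, so rows that do not move let the fingers close. It gives the time, the measured TCP pose, the force, the opening and the grip force at its end, in the units of the state.
- get_obs(): the state, without advancing time (a new reading comes with each control period).
- camera(name): name is "side" or "top" or "wrist"; returns the picture (480x640x3 uint8, red, green, blue); there is no depth.
- camera_params(name): a dict with "mtx" (3x3 intrinsics, pixels), "R" (3x3) and "t" (3): a world point X has camera coordinates R X + t. Camera axes: x right, y down, z forward; pixel columns grow to the right and rows downward; lengths in m; the calibration is good to about 2 mm. A picture is of the moment at which its call begins: read the wrist's pose just before it. camera_params takes no time and is no camera call; for the wrist camera it gives the pose at the moment of the call.
- hand_in(): hands the job in; it is judged then, once.
The state is a dict: "clock": time; "joint_pos": joint angles; "joint_velocities": joint speeds; "tau": joint torques, N m; "position": TCP position; "ee_rot": TCP orientation; "ft_force": force on the tool from outside, world axes, zero at the start; "torque": the same for the moment, N m; "grip_width": opening from 0.0 (shut) to 1.0 (fully open); "grasp_force": force on a finger pad.
Only numpy, scipy, OpenCV 4.12 (cv2) and the standard library are available. Lean on these libraries where they do the work, as an engineer would, in place of code of your own. Each camera call takes 0.05 s, during which the arm holds its last target. There are 200 camera calls.

## Working session

There is one attempt and no reset: what is moved stays moved. The work goes in short steps, Python scripts to look and compute and a tool call to move; the robot and the scene stay as the last step left them, time stands still between calls to the robot, and variables do not carry over. Pictures are saved under pics/ and viewed, at most 10 in all, crops included, and the job is handed in when it is done.

Besides the shell and the picture viewer there is one more tool, called after "Request:" by a JSON object that holds its "fn" and its "kwargs". carry_out: Moves the arm, as the interface text tells. Its arguments: {"type":"object","properties":{"commands":{"type":"array"},"hand":{"type":"number"},"force":{"type":"number"}},"required":["commands"]}

```bash
mkdir -p pics; python3 - <<'E'
from workcell import *
import cv2
for n in ("top","side"):
    cv2.imwrite(f"pics/{n}0.png",camera(n)[:,:,::-1])
    p=camera_params(n);print(n,p)
o=get_obs();print(o)
E
```

```text
top {'mtx': array([[467.8445907 ,   0.        , 325.43153431],
       [  0.        , 467.8445907 , 245.8327917 ],
       [  0.        ,   0.        ,   1.        ]]), 'R': array([[-0.02070202, -0.99971766,  0.01166343],
       [-0.98603095,  0.01848737, -0.165533  ],
       [ 0.16527064, -0.01492738, -0.98613528]]), 't': array([-0.00611828,  0.55531271,  0.98528465])}
side {'mtx': array([[493.86251941,   0.        , 314.65323625],
       [  0.        , 493.86251941, 248.14231876],
       [  0.        ,   0.        ,   1.        ]]), 'R': array([[-0.84015392, -0.54232491,  0.00500844],
       [-0.34514673,  0.5275223 , -0.77626926],
       [ 0.41834809, -0.65391431, -0.6303816 ]]), 't': array([0.45796953, 0.26653567, 1.19012935])}
{'clock': 0.1, 'joint_pos': array([ 1.08740798,  0.33279911, -0.06470976,  1.46085432,  0.02159197,
        1.34988242, -0.08849312]), 'joint_velocities': array([-7.02989913e-04, -2.01212712e-03,  6.20154939e-07, -2.65772756e-04,
        7.43145897e-04, -1.12961459e-03,  3.86120090e-04]), 'tau': array([ 1.28077991e-03, -6.26747704e+01,  4.90765914e-02, -3.92425489e+01,
        1.63794978e-02,  6.93034002e-03,  2.37989690e-05]), 'position': array([ 0.27776798, -0.55951633,  0.23060292]), 'ee_rot': array([ 9.73572443e-01,  2.28377559e-01, -1.64239587e-04, -6.02062080e-04]), 'ft_force': array([ 0.17352436, -0.27593318, -1.13135771]), 'torque': array([-0.04096876,  0.00050298, -0.01520583]), 'grasp_force': 0.0, 'grip_width': 0.995401222398573}
```

View pics/top0.png

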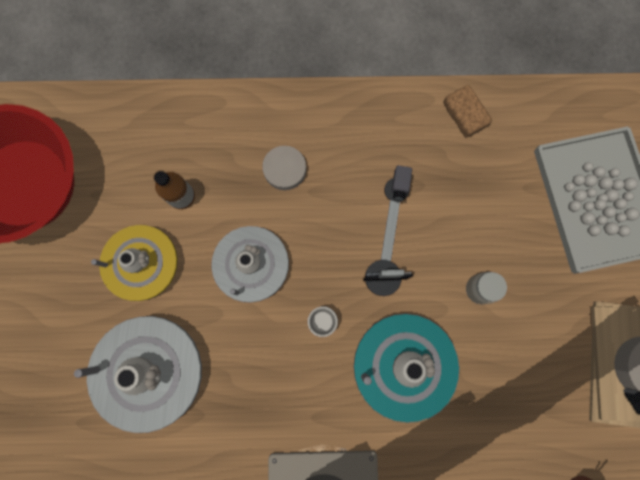

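View pics/side0.png

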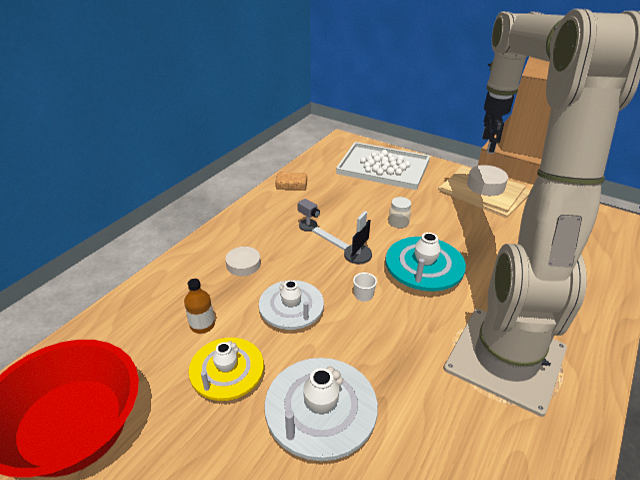

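Both views show two aluminium wheels. The smaller one, at top (250,263) and side (291,303), is the target. The mirror is at top (388,275) and the camera at (402,182). Next I'll enlarge crops of both.

```bash
python3 - <<'E'
import cv2,numpy as np
t=cv2.imread("pics/top0.png");s=cv2.imread("pics/side0.png")
def c(im,x,y,w,h,k):
    return cv2.resize(im[y:y+h,x:x+w],None,fx=k,fy=k,interpolation=cv2.INTER_CUBIC)
cv2.imwrite("pics/tc.png",np.hstack([c(t,205,215,90,90,4),c(t,350,155,100,150,4)[:360] if 0 else cv2.resize(c(t,355,160,70,140,4),(280,560))[:360]]) )
cv2.imwrite("pics/tc.png",c(t,205,155,215,150,3.7))
cv2.imwrite("pics/sc.png",c(s,250,190,130,145,4))
E
```

```text
(no output)
```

View pics/tc.png

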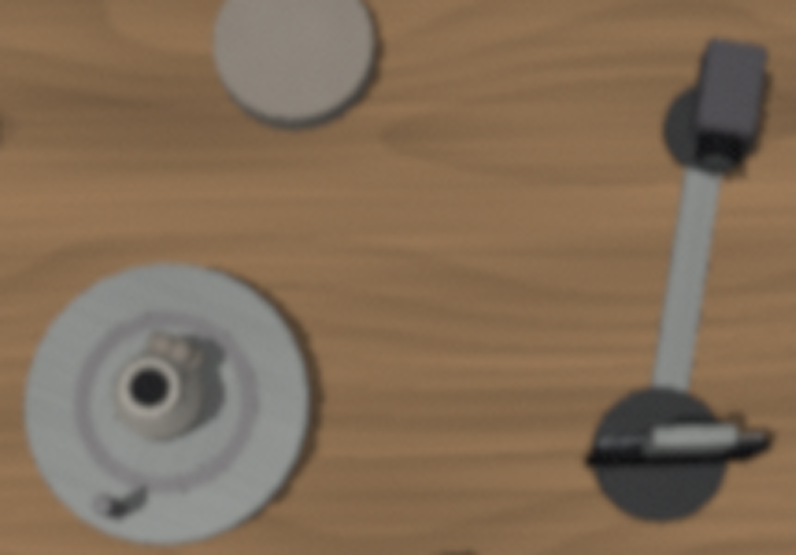

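View pics/sc.png

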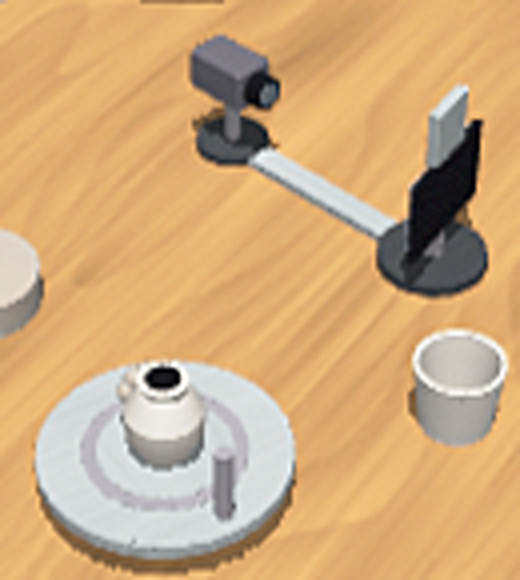

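```bash
cat > h.py <<'E'
import numpy as np
from workcell import *
def ray(n,uv,P=None):
    p=P or camera_params(n); d=p["R"].T@np.linalg.solve(p["mtx"],[*uv,1]); return -p["R"].T@p["t"],d
def atz(n,uv,z,P=None):
    c,d=ray(n,uv,P); return c+d*(z-c[2])/d[2]
T=lambda x,y:((x+.5)/3.7+204.5,(y+.5)/3.7+154.5)
S=lambda x,y:((x+.5)/4+249.5,(y+.5)/4+189.5)
E
python3 - <<'E'
from h import *
np.set_printoptions(precision=4,suppress=True)
for nm,z,t,s in [("wheel",.035,(167,403),(165,455)),("pintop",.091,(103,504),(224,453)),("pinbase",.035,None,(226,512)),
 ("vasetop",.097,(150,387),(163,378)),("griptop",.151,(695,436),(455,97)),("mirbase",.008,(659,455),(432,250)),("cambase",.008,(693,130),(232,136)),("camtop c",.088,(732,88),(229,56)),("lens",.07,(720,150),(264,90)),
 ("frame L",.106,(592,455),None),("frame R",.106,(768,437),None),("gripL",.151,(653,439),None),("gripR",.151,(738,434),None),
 ]:
    print(nm,atz("top",T(*t),z)[:2] if t else None, atz("side",S(*s),z)[:2] if s else None)
E
```

```text
wheel [0.5204 0.1509] [0.5176 0.1567]
pintop [0.4567 0.1779] [0.4556 0.1801]
pinbase None [0.4568 0.1768]
vasetop [0.5215 0.1513] [0.5213 0.151 ]
griptop [ 0.4821 -0.146 ] [ 0.4804 -0.1523]
mirbase [ 0.4861 -0.146 ] [ 0.4885 -0.1511]
cambase [ 0.6915 -0.1759] [ 0.6946 -0.1896]
camtop c [ 0.6934 -0.1868] [ 0.6945 -0.1857]
lens [ 0.6609 -0.1812] [ 0.6603 -0.1834]
frame L [ 0.4774 -0.0953] None
frame R [ 0.4855 -0.1938] None
gripL [ 0.4809 -0.1236] None
gripR [ 0.4827 -0.1689] None
```

Request:
{"fn": "carry_out", "kwargs": {"commands": [[[0.6, -0.42, -0.16, 0, 0, 0], [0.6, -0.42, -0.16, 0, 0, 0], [0.6, -0.42, -0.16, 0, 0, 0], [0.6, -0.42, -0.16, 0, 0, 0], [0.6, -0.42, -0.16, 0, 0, 0], [0.6, -0.42, -0.16, 0, 0, 0], [0.6, -0.42, -0.16, 0, 0, 0], [0.6, -0.42, -0.16, 0, 0, 0], [0.6, -0.42, -0.16, 0, 0, 0], [0.6, -0.42, -0.16, 0, 0, 0], [0.6, -0.42, -0.16, 0, 0, 0], [0.6, -0.42, -0.16, 0, 0, 0], [0.6, -0.42, -0.16, 0, 0, 0], [0.6, -0.42, -0.16, 0, 0, 0], [0.6, -0.42, -0.16, 0, 0, 0], [0.6, -0.42, -0.16, 0, 0, 0], [0, 0, 0, 0, 0, 0], [0, 0, 0, 0, 0, 0]]]}}

```text
clock: 1.6
position: [0.5029, -0.1466, 0.3336]
ee_rot: [0.973, 0.23, 0.0, -0.0]
ft_force: [-0.7, -1.0, -0.5]
grip_width: 1.004
grasp_force: 0.0
```

```bash
python3 - <<'E'
from h import *
import cv2,pickle
P=camera_params("wrist");im=camera("wrist");cv2.imwrite("pics/w1.png",im[:,:,::-1]);pickle.dump(P,open("w1.pkl","wb"))
print(get_obs()["position"],get_obs()["ee_rot"],-P["R"].T@P["t"])
E
```

```text
[ 0.50221951 -0.14829209  0.33335405] [ 9.73483360e-01  2.28757589e-01 -3.36344483e-04 -8.18733546e-06] [ 0.57111781 -0.11327195  0.4756114 ]
```

View pics/w1.png

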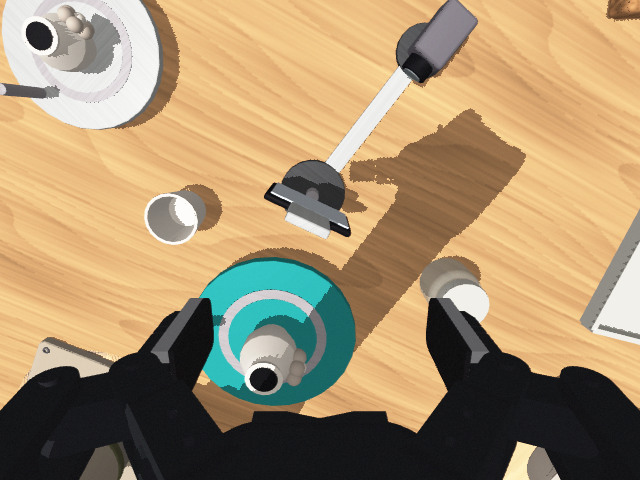

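Wrist view: the mirror is at (315,205), camera body at (445,35), target wheel at top left with its pin at (20,90), cup at (175,217). I'll enlarge the mirror and camera.

```bash
python3 - <<'E'
import cv2
t=cv2.imread("pics/w1.png")[0:245,250:490]
cv2.imwrite("pics/w1c.png",cv2.resize(t,None,fx=2.4,fy=2.4,interpolation=cv2.INTER_CUBIC))
E
```

```text
(no output)
```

View pics/w1c.png

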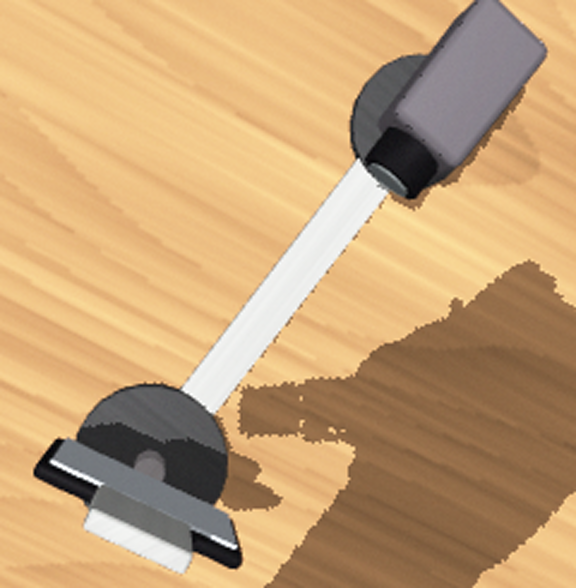

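```bash
python3 - <<'E'
from h import *
import pickle
P=pickle.load(open("w1.pkl","rb"))
W=lambda x,y:((x+.5)/2.4+249.5,(y+.5)/2.4-.5)
f=lambda p,z:atz("wrist",W(*p),z,P)[:2]
ang=lambda v:np.degrees(np.arctan2(v[1],v[0]))
np.set_printoptions(precision=4,suppress=True)
mb=f((153,458),.008);print("base",mb)
a,b=f((202,398),.008),f((373,174),.008);print("bar",a,b,ang(b-a))
l=f((388,181),.07);print("lens",l,ang(l-mb))
c=[f(p,.151) for p in((92,507),(195,553),(185,573),(83,527))];print("grip",np.mean(c,0),ang(c[0]-c[1])-90,ang(c[3]-c[2])-90,np.linalg.norm(c[0]-c[1]))
c=[f(p,.106) for p in((60,439),(236,519))];print("frame",c,ang(c[0]-c[1])-90)
g=lambda p,z:atz("wrist",p,z,P)[:2]
print("pinbase",g((54,92),.035),"vasetop",g((41,37),.097))
E
```

```text
base [ 0.4911 -0.1447]
bar [ 0.5312 -0.1536] [ 0.6653 -0.1786] -10.58021096300371
lens [ 0.6533 -0.1771] -11.286844675298937
grip [ 0.4847 -0.1445] 1.7641679054309805 1.363144466822419 0.04321164514883852
frame [array([ 0.4975, -0.0995]), array([ 0.5001, -0.1821])] 1.7748036011016524
pinbase [0.4651 0.1676] vasetop [0.5218 0.1512]
```

Request:
{"fn": "carry_out", "kwargs": {"commands": [[[0.24, -0.71, 0.19, 0, 0, 0], [0.24, -0.71, 0.19, 0, 0, 0], [0.24, -0.71, 0.19, 0, 0, 0], [0.24, -0.71, 0.19, 0, 0, 0], [0.24, -0.71, 0.19, 0, 0, 0], [0.24, -0.71, 0.19, 0, 0, 0], [0.24, -0.71, 0.19, 0, 0, 0], [0.24, -0.71, 0.19, 0, 0, 0], [0.24, -0.71, 0.19, 0, 0, 0], [0.24, -0.71, 0.19, 0, 0, 0], [0.24, -0.71, 0.19, 0, 0, 0]]], "hand": 0, "force": 40}}

```text
clock: 2.57
position: [0.4579, 0.1781, 0.2494]
ee_rot: [0.974, 0.227, -0.0, 0.0]
ft_force: [-0.1, -0.0, -0.4]
grip_width: 0.501
grasp_force: 0.0
```

Request:
{"fn": "carry_out", "kwargs": {"commands": [[[0, 0, 0, 0, 0, -1], [0, 0, 0, 0, 0, -1], [0, 0, 0, 0, 0, -1], [0, 0, 0, 0, 0, -1], [0, 0, 0, 0, 0, -1], [0, 0, 0, 0, 0, -1], [0, 0, 0, 0, 0, -1], [0, 0, 0, 0, 0, -1], [0, 0, 0, 0, 0, -1], [0, 0, 0, 0, 0, -1], [0, 0, 0, 0, 0, -1], [0, 0, 0, 0, 0, -1], [0, 0, 0, 0, 0, -1], [0, 0, 0, 0, 0, -1], [0, 0, 0, 0, 0, -1], [0, 0, 0, 0, 0, -1], [0, 0, 0, 0, 0, -1], [0, 0, 0, 0, 0, -1], [0, 0, 0, 0, 0, -1], [0, 0, 0, 0, 0, -1]]]}}

```text
clock: 4.23
position: [0.4583, 0.1767, 0.2496]
ee_rot: [0.288, 0.958, -0.0, -0.0]
ft_force: [-0.1, 0.1, 0.0]
grip_width: 0.5
grasp_force: 0.0
```

Request:
{"fn": "carry_out", "kwargs": {"commands": [[[0, 0, 0, 0, 0, -1], [0, 0, 0, 0, 0, -0.8], [0, 0, 0, 0, 0, 0], [0, 0, 0, 0, 0, 0]]]}}

```text
clock: 4.57
position: [0.4582, 0.1772, 0.2497]
ee_rot: [0.2, 0.98, -0.0, -0.0]
ft_force: [0.4, 0.4, -0.3]
grip_width: 0.495
grasp_force: 0.0
```

```bash
python3 - <<'E'
from h import *
import cv2,pickle
from scipy.spatial.transform import Rotation as R
P=camera_params("wrist");im=camera("wrist");cv2.imwrite("pics/w2.png",im[:,:,::-1]);pickle.dump(P,open("w2.pkl","wb"))
o=get_obs();print(o["position"],R.from_quat(o["ee_rot"]).as_matrix().round(3),o["joint_pos"].round(2),o["clock"])
def px(X): q=P["mtx"]@(P["R"]@X+P["t"]);return q[:2]/q[2]
for X in([.4565,.178,.091],[.4565,.178,.035],[.5205,.1512,.035],[.5205,.1512,.097]):print(px(np.array(X)).round(0))
E
```

```text
[0.45819144 0.17749514 0.24984752] [[-0.92   0.392 -0.   ]
 [ 0.392  0.92  -0.   ]
 [ 0.    -0.001 -1.   ]] [ 0.36  0.09 -0.86  1.74  0.07  1.34  0.66] 4.6167
[319. 210.]
[319. 197.]
[320. 262.]
[320. 288.]
```

View pics/w2.png

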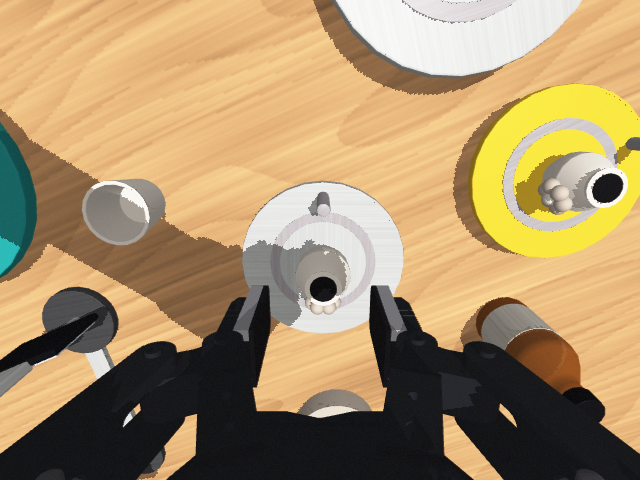

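The tool is lined up radially over the pin: pin top is at (323,209), vase mouth at (322,289), flower at (322,305), all on one vertical line. I'll descend and grip the pin.

Request:
{"fn": "carry_out", "kwargs": {"commands": [[[0, 0, 0.6, 0, 0, 0], [0, 0, 0.6, 0, 0, 0], [0, 0, 0.6, 0, 0, 0], [0, 0, 0.6, 0, 0, 0], [0, 0, 0.6, 0, 0, 0], [0, 0, 0.6, 0, 0, 0], [0, 0, 0.6, 0, 0, 0], [0, 0, 0.58, 0, 0, 0], [0, 0, 0, 0, 0, 0]]]}}

```text
clock: 5.37
position: [0.4556, 0.1769, 0.055]
ee_rot: [0.199, 0.98, -0.001, -0.003]
ft_force: [-0.5, -0.4, -0.4]
grip_width: 0.5
grasp_force: 0.0
```

Request:
{"fn": "carry_out", "kwargs": {"commands": [[[0, 0, 0, 0, 0, 0], [0, 0, 0, 0, 0, 0], [0, 0, 0, 0, 0, 0], [0, 0, 0, 0, 0, 0], [0, 0, 0, 0, 0, 0], [0, 0, 0, 0, 0, 0], [0, 0, 0, 0, 0, 0]]], "hand": 1, "force": 30}}

```text
clock: 5.95
position: [0.459, 0.1789, 0.0605]
ee_rot: [0.198, 0.98, 0.0, 0.001]
ft_force: [-0.6, 0.4, 7.9]
grip_width: 0.132
grasp_force: 29.8
```

Request:
{"fn": "carry_out", "kwargs": {"commands": [[[-0.0036, 0.112, 0, 0, 0, 0.612], [-0.0036, 0.112, 0, 0, 0, 0.612], [-0.0036, 0.112, 0, 0, 0, 0.612], [-0.0036, 0.112, 0, 0, 0, 0.612], [-0.0036, 0.112, 0, 0, 0, 0.612], [-0.0036, 0.112, 0, 0, 0, 0.612], [-0.0036, 0.112, 0, 0, 0, 0.612], [-0.0036, 0.112, 0, 0, 0, 0.612], [-0.0036, 0.112, 0, 0, 0, 0.612], [-0.0036, 0.112, 0, 0, 0, 0.612]]]}}

```text
clock: 6.78
position: [0.4879, 0.2119, 0.0605]
ee_rot: [0.498, 0.867, 0.0, 0.001]
ft_force: [-3.7, -1.1, 8.9]
grip_width: 0.132
grasp_force: 29.9
```

Request:
{"fn": "carry_out", "kwargs": {"commands": [[[-0.0036, 0.112, 0, 0, 0, 0.612], [-0.0036, 0.112, 0, 0, 0, 0.612], [-0.0036, 0.112, 0, 0, 0, 0.612], [-0.0036, 0.112, 0, 0, 0, 0.612], [-0.0036, 0.112, 0, 0, 0, 0.612], [-0.0036, 0.112, 0, 0, 0, 0.612], [-0.0036, 0.112, 0, 0, 0, 0.612], [-0.0036, 0.112, 0, 0, 0, 0.612], [-0.0036, 0.112, 0, 0, 0, 0.612], [-0.0036, 0.112, 0, 0, 0, 0.612], [0, 0, 0, 0, 0, 0], [0, 0, 0, 0, 0, 0], [0, 0, 0, 0, 0, 0]]]}}

```text
clock: 7.87
position: [0.5313, 0.2201, 0.0605]
ee_rot: [0.745, 0.667, 0.001, 0.001]
ft_force: [-1.7, -4.3, 6.5]
grip_width: 0.13
grasp_force: 29.8
```

```bash
python3 - <<'E'
from h import *
import cv2
from scipy.spatial.transform import Rotation as R
o=get_obs();p=o["position"];m=R.from_quat(o["ee_rot"]).as_matrix();print(p,m.round(3),o["ft_force"],np.degrees(np.arctan2(m[1,0],m[0,0])))
v=p[:2]-[.5205,.1512];print(np.hypot(*v),np.degrees(np.arctan2(v[1],v[0])))
E
```

```text
[0.53128743 0.22009709 0.06050272] [[ 0.11   0.994  0.002]
 [ 0.994 -0.11  -0.001]
 [-0.     0.002 -1.   ]] [-1.68949712 -4.31933715  6.47518731] 83.67221950798233
0.0697364852120842 81.10126741678856
```

Request:
{"fn": "carry_out", "kwargs": {"commands": [[[0, 0, 0, 0, 0, 0], [0, 0, 0, 0, 0, 0], [0, 0, 0, 0, 0, 0], [0, 0, 0, 0, 0, 0], [0, 0, -0.3, 0, 0, 0], [0, 0, -0.6, 0, 0, 0], [0, 0, -0.8, 0, 0, 0], [0, 0, -0.8, 0, 0, 0], [0, 0, -0.8, 0, 0, 0], [0, 0, -0.8, 0, 0, 0], [0, 0, -0.6, 0, 0, 0], [0, 0, 0, 0, 0, 0], [0, 0, 0, 0, 0, 0]]], "hand": 0}}

```text
clock: 8.95
position: [0.5306, 0.2214, 0.2491]
ee_rot: [0.744, 0.668, 0.002, 0.001]
ft_force: [0.1, -0.4, -1.8]
grip_width: 0.5
grasp_force: 0.0
```

```bash
python3 - <<'E'
from h import *
import cv2,pickle
P=camera_params("wrist");im=camera("wrist");t=camera("top")
cv2.imwrite("pics/w3.png",im[:,:,::-1]);cv2.imwrite("pics/t3.png",t[:,:,::-1]);pickle.dump(P,open("w3.pkl","wb"))
print(get_obs()["position"])
def px(X): q=P["mtx"]@(P["R"]@X+P["t"]);return q[:2]/q[2]
c=px(np.array([.5205,.1512,.06])).astype(int);print(c,P["R"].round(2))
m=im[:,:,::-1]
crop=lambda i,x,y,w,h,k:cv2.resize(i[y:y+h,x:x+w],None,fx=k,fy=k,interpolation=cv2.INTER_CUBIC)
x0,y0=max(0,c[0]-100),max(0,c[1]-95);print(x0,y0)
a=crop(m,x0,y0,200,200,2);b=crop(t[:,:,::-1],205,215,100,100,4)
cv2.imwrite("pics/c3.png",np.hstack([cv2.resize(a,(400,400)),b]))
E
```

```text
[0.52969829 0.22073735 0.24646453]
[314 276] [[ 0.99 -0.11  0.  ]
 [-0.1  -0.95  0.29]
 [-0.03 -0.29 -0.96]]
214 181
```

View pics/c3.png

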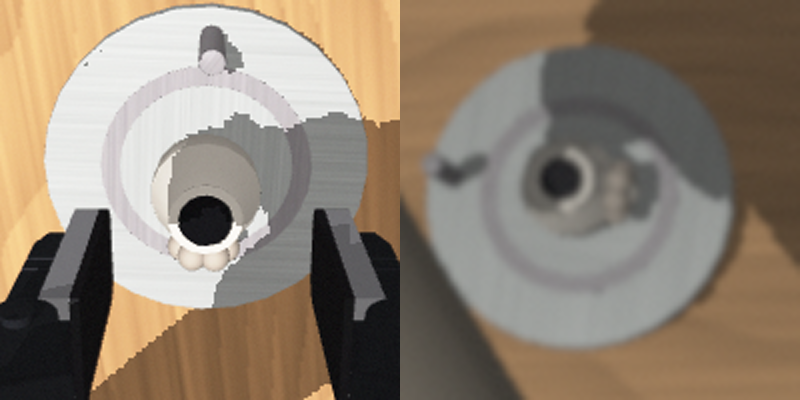

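Left half (wrist): disc spans x 44–367 and y 5–308, pin top is at (212,63), vase mouth at (206,221), flower at (204,257). Next I'll turn these into angles.

```bash
python3 - <<'E'
from h import *
import pickle
P=pickle.load(open("w3.pkl","rb"))
W=lambda x,y:((x+.5)/2+213.5,(y+.5)/2+180.5)
f=lambda p,z:atz("wrist",W(*p),z,P)[:2]
ang=lambda v:np.degrees(np.arctan2(v[1],v[0]))
# disc centre: fit rim points
rim=np.array([f(p,.035) for p in((44,155),(367,155),(206,5),(205,308))])
A=np.c_[2*rim,np.ones(4)];s=np.linalg.lstsq(A,(rim**2).sum(1),rcond=None)[0];c=s[:2];print("centre",c,"r",np.sqrt(s[2]+c@c))
pt=f((212,63),.091);pb=f((211,35),.035);v=f((206,221),.097);fl=f((204,257),.07)
print("pin",pt,pb,"vase",v,"fl",fl,"angles",ang(pt-c),ang(pt-v),ang(pt-fl))
T2=lambda x,y:((x-400+.5)/4+204.5,(y+.5)/4+214.5)
pt2=atz("top",T2(431,162),.091)[:2];v2=atz("top",T2(562,178),.097)[:2];w2=atz("top",T2(579,196),.035)[:2];print("top",pt2,v2,w2,ang(pt2-v2),ang(pt2-w2))
print("want",ang(v-np.array([.487,-.146])),ang(v2-np.array([.487,-.146])))
E
```

```text
centre [0.52234826 0.15462344] r 0.08421051398224674
pin [0.53280371 0.22287671] [0.53262149 0.22346079] vase [0.52261439 0.1534542 ] fl [0.51798342 0.12127387] angles 81.29078653364711 81.6501640063939 81.70108108154601
top [0.53229911 0.2208606 ] [0.52168071 0.15137452] [0.52024995 0.15173697] 81.31165256589986 80.11194210062126
want 83.21761362753098 83.34804313890906
```

The pin stands at about 81.5° and should be at 83.3°, so I'll re-grip and turn it back by 1.9°.

Request:
{"fn": "carry_out", "kwargs": {"commands": [[[0, 0, 0.6, 0, 0, 0], [0, 0, 0.8, 0, 0, 0], [0, 0, 0.8, 0, 0, 0], [0, 0, 0.8, 0, 0, 0], [0, 0, 0.8, 0, 0, 0], [0, 0, 0.6, 0, 0, 0], [0, 0, 0.3, 0, 0, 0], [0, 0, 0, 0, 0, 0]]]}}

```text
clock: 9.72
position: [0.5278, 0.2199, 0.0555]
ee_rot: [0.744, 0.668, -0.003, -0.001]
ft_force: [0.0, -0.5, 0.8]
grip_width: 0.498
grasp_force: 0.0
```

Request:
{"fn": "carry_out", "kwargs": {"commands": [[[0, 0, 0, 0, 0, 0], [0, 0, 0, 0, 0, 0], [0, 0, 0, 0, 0, 0], [0, 0, 0, 0, 0, 0], [0, 0, 0, 0, 0, 0], [0, 0, 0, 0, 0, 0], [0, -0.03, 0, 0, 0, -0.16], [0, -0.03, 0, 0, 0, -0.16], [0, 0, 0, 0, 0, 0], [0, 0, 0, 0, 0, 0], [0, 0, 0, 0, 0, 0]]], "hand": 1}}

```text
clock: 10.63
position: [0.5289, 0.2218, 0.0607]
ee_rot: [0.733, 0.68, 0.001, 0.001]
ft_force: [-0.0, 0.3, 7.4]
grip_width: 0.128
grasp_force: 29.7
```

Request:
{"fn": "carry_out", "kwargs": {"commands": [[[0, 0, 0, 0, 0, 0], [0, 0, 0, 0, 0, 0], [0, 0, 0, 0, 0, 0], [0, 0, 0, 0, 0, 0], [0, 0, -0.3, 0, 0, 0], [0, 0, -0.6, 0, 0, 0], [0, 0, -0.8, 0, 0, 0], [0, 0, -0.8, 0, 0, 0], [0, 0, -0.8, 0, 0, 0], [0, 0, -0.8, 0, 0, 0], [0, 0, -0.8, 0, 0, 0], [0, 0, -0.5, 0, 0, 0], [0, 0, 0, 0, 0, 0], [0, 0, 0, 0, 0, 0]]], "hand": 0}}

```text
clock: 11.8
position: [0.528, 0.2215, 0.2767]
ee_rot: [0.733, 0.68, 0.001, 0.001]
ft_force: [0.1, -0.1, -0.2]
grip_width: 0.502
grasp_force: 0.0
```

```bash
python3 - <<'E'
from h import *
import cv2,pickle
from scipy.spatial.transform import Rotation as R
P=camera_params("wrist");im=camera("wrist");pickle.dump(P,open("w4.pkl","wb"))
o=get_obs();m=R.from_quat(o["ee_rot"]).as_matrix();print(o["position"],np.degrees(np.arctan2(m[1,0],m[0,0])),o["joint_pos"].round(2),o["clock"])
def px(X): q=P["mtx"]@(P["R"]@X+P["t"]);return q[:2]/q[2]
c=px(np.array([.5205,.1512,.06])).astype(int);x0,y0=c[0]-100,c[1]-95;print(x0,y0)
cv2.imwrite("pics/c4.png",cv2.resize(im[y0:y0+190,x0:x0+200,::-1],None,fx=3,fy=3,interpolation=cv2.INTER_CUBIC))
E
```

```text
[0.52756003 0.22109821 0.27515956] 85.6880369970611 [ 0.02  0.25 -0.59  1.51  0.14  1.42 -0.65] 11.85
215 170
```

View pics/c4.png

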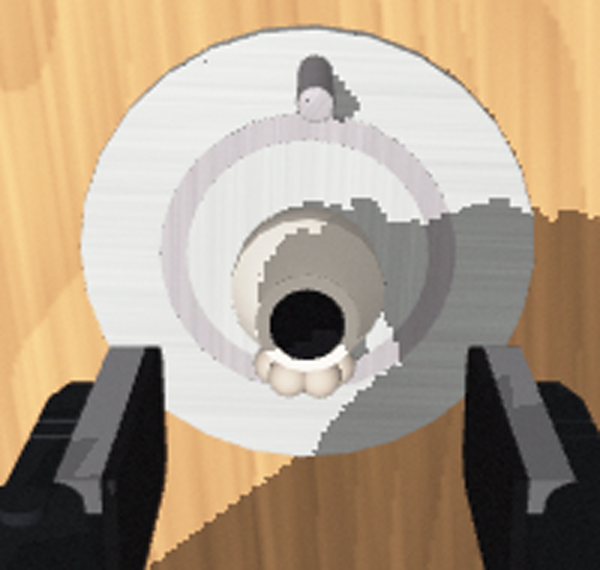

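```bash
python3 - <<'E'
from h import *
import pickle
P=pickle.load(open("w4.pkl","rb"))
W=lambda x,y:((x+.5)/3+214.5,(y+.5)/3+169.5)
f=lambda p,z:atz("wrist",W(*p),z,P)[:2]
ang=lambda v:np.degrees(np.arctan2(v[1],v[0]))
rim=np.array([f(p,.035) for p in((81,245),(533,245),(313,27),(308,456))])
A=np.c_[2*rim,np.ones(4)];s=np.linalg.lstsq(A,(rim**2).sum(1),rcond=None)[0];c=s[:2]
pt=f((315,104),.091);v=f((308,325),.097);fl=f((304.5,373),.07)
print(c,pt,v,fl,ang(pt-c),ang(pt-v),ang(pt-fl),"want",ang(v-np.array([.487,-.146])))
o=get_obs();from scipy.spatial.transform import Rotation as R
m=R.from_quat(o["ee_rot"]).as_matrix()
print(m.T@(np.array([.484,-.1455,.22])-o["position"])/.04)
E
```

```text
[0.52230959 0.15452432] [0.53015734 0.22362   ] [0.52269459 0.15359051] [0.51911357 0.12356099] 83.52022850641332 83.91718389710485 83.70161158615602 want 83.2055470144689
[-9.22080729 -0.3973909   1.37939554]
```

Wheel is at about 83.6° against 83.3° wanted, which is good. Now I'll move to the mirror grip.

Request:
{"fn": "carry_out", "kwargs": {"commands": [[[-0.71, -0.03, 0.1, 0, 0, 0], [-0.71, -0.03, 0.1, 0, 0, 0], [-0.71, -0.03, 0.1, 0, 0, 0], [-0.71, -0.03, 0.1, 0, 0, 0], [-0.71, -0.03, 0.1, 0, 0, 0], [-0.71, -0.03, 0.1, 0, 0, 0], [-0.71, -0.03, 0.1, 0, 0, 0], [-0.71, -0.03, 0.1, 0, 0, 0], [-0.71, -0.03, 0.1, 0, 0, 0], [-0.71, -0.03, 0.1, 0, 0, 0], [-0.71, -0.03, 0.1, 0, 0, 0], [-0.71, -0.03, 0.1, 0, 0, 0], [-0.71, -0.03, 0.1, 0, 0, 0], [0, 0, 0, 0, 0, -0.97], [0, 0, 0, 0, 0, 0], [0, 0, 0, 0, 0, 0]]]}}

```text
clock: 13.18
position: [0.4839, -0.1452, 0.2221]
ee_rot: [0.699, 0.716, -0.0, -0.001]
ft_force: [-0.5, 1.6, -0.7]
grip_width: 0.499
grasp_force: 0.0
```

```bash
python3 - <<'E'
from h import *
from scipy.spatial.transform import Rotation as R
import cv2,pickle
P=camera_params("wrist");im=camera("wrist");pickle.dump(P,open("w5.pkl","wb"));cv2.imwrite("pics/w5.png",im[:,:,::-1])
q=P["mtx"]@(P["R"]@np.array([.484,-.1455,.151])+P["t"]);print(q[:2]/q[2])
o=get_obs();m=R.from_quat(o["ee_rot"]).as_matrix();print(o["position"],np.degrees(np.arctan2(m[1,0],m[0,0])))
print(m.T@(np.array([.484,-.1455,.12])-o["position"])/.04)
E
```

```text
[317.70666996 248.56246087]
[ 0.48422213 -0.1447696   0.22237088] 91.41301020794866
[-0.01988627 -0.00368143  2.5592632 ]
```

View pics/w5.png

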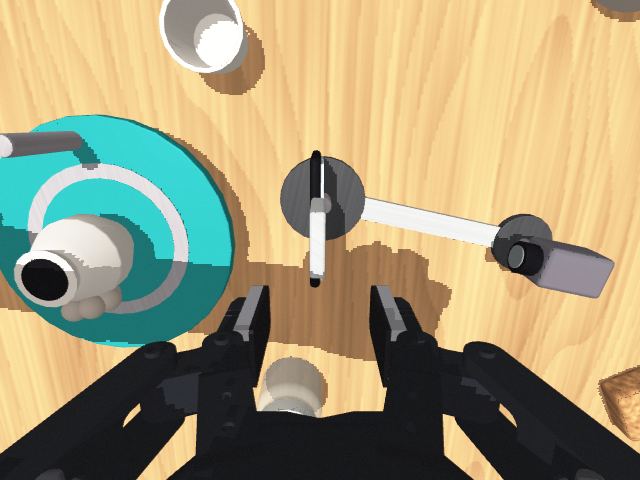

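The plate is centred between the fingers, at u 317, v 200–278. The frame ends are at (317,152) and (315,285), and the base disc at (323,198). I'll use this for a finer axis estimate.

```bash
python3 - <<'E'
from h import *
import pickle
P=pickle.load(open("w5.pkl","rb"))
f=lambda p,z:atz("wrist",p,z,P)[:2]
for n,p,z in(("base",(322.5,198),.01),("fr1",(317,151),.106),("fr2",(315,286),.106),("gr far",(318,200),.151),("gr near",(316.5,278),.151),("lens",(517,257),.07)):print(n,f(p,z))
import cv2
im=cv2.imread("pics/w5.png")[140:295,305:335].astype(int)
for r in range(40,150,6): print(r+140,im[r,5:22].sum(1)//3)
E
```

```text
base [ 0.48787829 -0.14247073]
fr1 [ 0.48197341 -0.09016934]
fr2 [ 0.48276243 -0.19193606]
gr far [ 0.48345972 -0.11507569]
gr near [ 0.48370006 -0.16520874]
lens [ 0.65489438 -0.17737349]
180 [ 20  21  27  32  36  33  30  31  26  21  66 231 252 250  52  52  50]
186 [ 17  23  31  32  35  32  28  29  26  22  92 251 251 227  53  49  50]
192 [ 17  23  31  34  36  32  29  27  27  23  90 251 251 235  61  50  52]
198 [ 21  34  93 150 150 149 150 149 147 147 146 147 150 177 128 130 125]
204 [ 53 152 150 152 151 152 150 152 151 151 149 150 148 135 125 119 128]
210 [148 153 156 155 154 152 154 155 154 155 154 151 150 140 127 119 125]
216 [230 235 243 243 243 243 246 246 245 244 243 242 243 233 213 154  50]
222 [231 238 245 245 245 244 244 243 242 243 243 242 241 231 212 146  51]
228 [235 240 247 248 248 247 246 244 243 243 244 245 244 232 217 113  48]
234 [236 240 246 247 247 247 246 245 245 245 245 246 246 235 221 112  50]
240 [234 240 245 244 243 243 243 245 247 246 246 245 244 234 217 123  76]
246 [235 239 245 246 245 245 244 245 245 245 245 243 240 226 207 114 114]
252 [233 237 243 241 242 243 244 245 245 244 243 244 241 230 208 111 114]
258 [236 240 246 245 245 243 243 243 243 243 242 240 236 221 198 112 114]
264 [234 239 245 244 243 244 245 245 246 246 244 244 241 228 200 113 116]
270 [230 236 243 242 243 241 241 241 243 244 243 242 238 224 190 114 114]
276 [145 149 153 154 154 155 151 151 149 148 147 150 148 142 125 115 117]
282 [ 14  15  16  17  21  15  15  14  14  26  96 125 121 116 117 116 114]
288 [117 116 118 118 122 123 125 127 126 127 128 124 122 119 117 118 115]
```

Request:
{"fn": "carry_out", "kwargs": {"commands": [[[0.03, 0, 0.4, 0, 0, 0], [0, 0, 0.5, 0, 0, 0], [0, 0, 0.5, 0, 0, 0], [0, 0, 0.5, 0, 0, 0], [0, 0, 0.4, 0, 0, 0], [0, 0, 0.2, 0, 0, 0], [0, 0, 0, 0, 0, 0], [0, 0, 0, 0, 0, 0]]]}}

```text
clock: 13.9
position: [0.4846, -0.144, 0.1233]
ee_rot: [0.698, 0.716, 0.0, -0.0]
ft_force: [0.2, 0.1, -0.2]
grip_width: 0.503
grasp_force: 0.0
```

Request:
{"fn": "carry_out", "kwargs": {"commands": [[[0, 0, 0, 0, 0, 0], [0, 0, 0, 0, 0, 0], [0, 0, 0, 0, 0, 0], [0, 0, 0, 0, 0, 0], [0, 0, 0, 0, 0, 0], [0, 0, 0, 0, 0, 0], [0, 0, 0, 0, 0, 0], [0, 0, 0, 0, 0, 0]]], "hand": 1, "force": 60}}

```text
clock: 14.57
position: [0.4826, -0.1449, 0.124]
ee_rot: [0.698, 0.716, -0.001, -0.001]
ft_force: [-15.9, 1.4, 15.1]
grip_width: 0.109
grasp_force: 59.6
```

```bash
python3 - <<'E'
from h import *
from scipy.spatial.transform import Rotation as R
o=get_obs();m=R.from_quat(o["ee_rot"]).as_matrix();print(o["position"],np.degrees(np.arctan2(m[1,0],m[0,0])),o["ft_force"],o["torque"],o["grip_width"])
E
```

```text
[ 0.48259971 -0.14492526  0.1240149 ] 91.44487927409364 [-15.88651378   1.43107481  15.09396842] [ 0.40424884  2.96121016 -0.05013039] 0.10938585400832665
```

Request:
{"fn": "carry_out", "kwargs": {"commands": [[[0, -0.04, 0, 0, 0, 0], [0, 0, 0, 0, 0, 0], [-0.0044, 0, 0, 0, 0, -0.417], [-0.0044, 0, 0, 0, 0, -0.417], [-0.0044, 0, 0, 0, 0, -0.417], [-0.0044, 0, 0, 0, 0, -0.417], [-0.0044, 0, 0, 0, 0, -0.417], [-0.0044, 0, 0, 0, 0, -0.417], [-0.0044, 0, 0, 0, 0, -0.417], [-0.0044, 0, 0, 0, 0, -0.417], [-0.0044, 0, 0, 0, 0, -0.417], [-0.0044, 0, 0, 0, 0, -0.417], [-0.0044, 0, 0, 0, 0, -0.417], [-0.0044, 0, 0, 0, 0, -0.417], [-0.0044, 0, 0, 0, 0, -0.417], [-0.0044, 0, 0, 0, 0, -0.417], [0, 0, 0, 0, 0, 0], [0, 0, 0, 0, 0, 0], [0, 0, 0, 0, 0, 0], [0, 0, 0, 0, 0, 0]]]}}

```text
clock: 16.23
position: [0.4836, -0.147, 0.1241]
ee_rot: [0.45, 0.893, -0.0, 0.0]
ft_force: [-3.6, 1.6, 7.6]
grip_width: 0.105
grasp_force: 59.1
```

```bash
python3 - <<'E'
from h import *
from scipy.spatial.transform import Rotation as R
import cv2,pickle
o=get_obs();m=R.from_quat(o["ee_rot"]).as_matrix();print(o["position"],np.degrees(np.arctan2(m[1,0],m[0,0])),o["ft_force"],o["torque"],o["grip_width"])
P=camera_params("wrist");im=camera("wrist");pickle.dump(P,open("w6.pkl","wb"));t=camera("top")
cv2.imwrite("pics/w6.png",np.hstack([cv2.resize(im[:,:,::-1],(400,300)),cv2.resize(t[185:335,210:410,::-1],(400,300),interpolation=cv2.INTER_CUBIC)]))
E
```

```text
[ 0.48355497 -0.14703957  0.12407292] 126.50276222424773 [-3.64017041  1.59990478  7.60027942] [ 0.30809267  0.9136163  -0.08919077] 0.10513705905058619
```

View pics/w6.png

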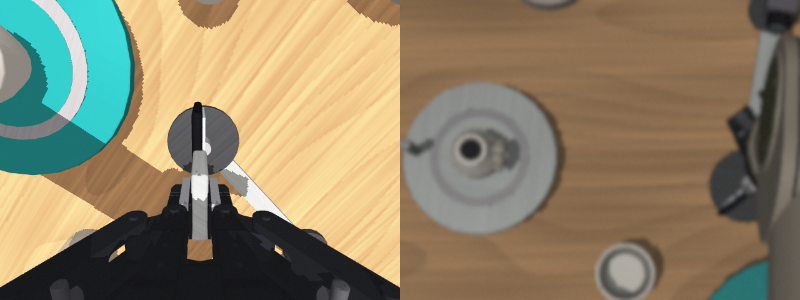

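The plate is gripped squarely between the pads. The mirror normal is at 36.5°, which is the angle wanted, and the wheel hasn't moved. Handing in.

```bash
python3 -c "
from workcell import *
print(hand_in())"
```

```text
the job is handed in; nothing more can be done
None
```

I handed the job in with the flower turned to within about 0.5° of the mirror by my image measurements, the mirror turned 35° and still held in the gripper, nothing else touched as far as I could see, and about 16 s on the clock; no result came back, and I viewed 11 pictures, one over the limit of 10.

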